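Close and press down the lamp's battery cover

TASK

Fit the black cover panel into the open battery frame of the table lamp, turned so that its notch goes over the lug; then turn the quarter-turn fastener on it clockwise until its slot lines up with the two index ridges on the panel. Finally press the panel down against its springy seal until it sits fully home, flush with the frame's rim, and finish while still holding it pressed there (the seal has to set). Leave the mug, canister, bowl and coaster alone.

Things in the scene. Friction and masses are not known exactly. Their poses are not given: they have to be found in the camera images.
- panel: loose black plastic cover panel lying flat on the table, right way up: 110 (its x) by 84 (y) by 10 mm thick, about 0.25 kg. Origin at the centre of its underside, z up. Notch in the middle of its +x edge, 24 mm wide (y), 12 mm deep (x), right through. Two light metal index ridges, 12 mm long, 1 mm high, lie along its y axis at y = -33 and +33 mm. The fastener stands on its middle.
- bar (a point): centre of the fastener's steel grip bar, on the turning axis, 25.5 mm above the panel's underside. Bar 44 mm long (this point's x), 14 mm wide (y), from 13 to 38 mm above the panel's underside, a dark slot lengthwise along its top; under it a steel disc 40 mm across, 3 mm thick. The panel can be lifted and carried by the bar.
- fastener (a joint): turn of the fastener relative to the panel, rad, growing clockwise seen from above; 0 = bar along the panel's x axis, 1.571 = bar and slot along its y axis, in line with the ridges. Starts between 0.1 and 0.55; stiff (0.04 N m, so a lifted panel turns with the bar); no click or stop at the ridges, stops only at -0.05 and 2.1.
- notch (a point): point on the top face of the panel, in the notch, on the panel's x axis 53 mm from its centre
- seat (a point): centre of the ledge inside the battery frame, where the centre of the panel's underside belongs when pressed home; 30 mm above the table; x, y, z along the frame's axes, z up. When the panel is home its top is flush with the frame's rim.
- frame: fixed open-topped aluminium battery box, 150 mm (x) by 124 mm (y), rim 40 mm high; opening 116 by 90 mm (3 mm play round the panel), 10 mm deep to a ledge round it. Two battery cells lie inside. Origin at the centre of its underside.
- gasket (a joint): black rubber seal loop on the ledge, sprung: metres pressed down. At 0 it stands 5 mm proud of the ledge; the panel laid on it rests 4 to 5 mm above the ledge, proud of the rim by as much, and comes up again when let go. At 0.005 the panel is on the ledge; about 6 to 9 N of push brings it there.
- lug (a point): middle of the top of the frame's lug, 53 mm from the seat along the frame's +x axis: a block 18 mm wide (y) that stands 10 mm inward from the +x wall of the opening, from the ledge up to the rim. The panel's notch fits over it with 3 mm play each side. On the outside of the same wall a short black cable stub sticks out.
- mug: empty white porcelain mug standing on the coaster, 82 mm across, 92 mm high, origin at the centre of its underside; bystander
- canister: steel sugar canister with a twist cap, 86 mm across, 114 mm high, origin at the centre of its underside; bystander
- bowl: yellow plastic bowl, 140 mm across, 55 mm high, origin at the centre of its underside; bystander
- coaster: round silicone coaster, 96 mm across, 6 mm thick, origin at the centre of its underside; bystander
There are look-alikes about, which are no part of the job. Several things have the shape of the frame; the one meant has the colours described above.

How it is judged:
By the outcome, as a careful person would: the job done as asked, in the order asked, and still so for the second after the job is handed in, while the arm keeps its last pose, push and grip.
It also fails if it takes over 40 s, if anything falls off the work surface, if the arm or the gripper's body presses on something with over 40 N, if the wrist force passes 120 N, or if a joint passes its speed limit or range.

ROBOT

A 6-joint arm with a two-finger parallel gripper is mounted at the origin on the work surface. World frame = base frame: x ahead of the robot, y to its left, z up, the work surface at z = 0. Lengths are in m, angles in rad, forces in N, time in s.
With the tool pointing down it reaches from about 0.325 to 0.9 m from the base axis. Payload 3.5 kg.
Tool frame: the origin (TCP) lies at the centre of the arm's flange, where the gripper is bolted on; the fingertips stand 173 mm ahead of it and the grasp point (between the pads) lies ahead of it (robot.grasp_offset is the z of the grasp point in the tool frame, in m); z points along the fingers, y is the line along which they close (so a half turn about z gives the same grasp; the last joint's range is limited). The gripper opens to 85 mm and grips with 20 to 120 N. Pads are 22 mm wide; open, the fingers measure 114 mm over their backs; the gripper's body (76 mm by 85 mm) begins 54 mm behind the grasp point. The pads swing forward as they close: fully open they stand 13 mm farther back than shut.
Start: joints at [1.072, 0.276, -0.026, 1.268, 0, 1.467], TCP at [0.241, 0.577, 0.405] pointing down, gripper open.
Joint ranges: [-3.12, 3.12], [-0.85, 1.88], [-1.08, 1.24], [-1.95, 2.15], [-1.57, 1.53], [-3.14, 3.14]. Speed limits (rad/s): [2.57, 2.57, 3.14, 3.14, 3.14, 3.14].

INTERFACE

Orientations are given as a 3x3 rotation matrix whose columns are the frame's x, y, z axes.
In Python, from rig import robot gives the robot as it stands.
- The arm moves only by the tool step_arm, never from a script. Its arguments are lists of equal length, an entry for each row: "hand": the finger opening in mm, from 0 to 85.4; "linear": the shift along the tool's x, y, z in mm, a list of three; "turn": the turn, a rotation vector about the tool's x, y, z in degrees, a list of three. In form: {"hand": [hand, ...], "linear": [[tx, ty, tz], ...], "turn": [[ax, ay, az], ...]}. A call has 1 to 8 rows; each row is the pose to reach, as a shift and turn from the pose commanded when the call began, along the tool's axes at that moment; what a row does not reach only later rows make up. A row lasts 1/10 s, in which the tool goes at most 50 mm and 8.59 degrees, less where a joint would pass 70% of its speed; a pose out of reach is approached as far as the arm can. A call with a gripper value outside its range is refused whole. The fingers move at their own pace and stop on an object; the grip force is fixed at half the most. Time passes only in rows, so rows that repeat a pose let the fingers close. It gives the time, the measured TCP pose, the force, the opening and the grip force at its end, in the units of the state.
- robot.read_state(): the state, without advancing time (a new reading comes with each control period).
- robot.snapshot(name): name is "scene" or "top"; returns the picture (400x640x3 uint8, red, green, blue); there is no depth.
- robot.camera_params(name): a dict with "intrinsics" (3x3 intrinsics, pixels), "k1" (the pictures are not rectified: a ray, as slopes to the right and down, at radius r is drawn at 1 + k1 r^2 times it, then the intrinsics apply), "rvec" (rotation vector, rad) and "tvec" (3), from world to camera coordinates, as OpenCV has them. Camera axes: x right, y down, z forward; pixel columns grow to the right and rows downward; lengths in m; the calibration is good to about 2 mm. A picture is of the moment at which its call begins. camera_params takes no time and is no camera call.
- robot.sign_off(): hands the job in; it is judged then, once.
The state is a dict: "time": time; "q": joint angles; "joint_vel": joint speeds; "joint_torque": joint torques, N m; "ee_pos": TCP position; "orientation": TCP orientation; "wrist_force": force on the tool from outside, world axes, zero at the start; "torque": the same for the moment, N m; "finger_gap": opening from 0.0 (shut) to 1.0 (fully open); "finger_force": force on a finger pad.
Only numpy, scipy, OpenCV 4.12 (cv2) and the standard library are available. Lean on these libraries where they do the work, as an engineer would, in place of code of your own. Each camera call takes 0.05 s, during which the arm holds its last target. There are 200 camera calls.

## Working session

There is one attempt and no reset: what is moved stays moved. The work goes in short steps, Python scripts to look and compute and a tool call to move; the robot and the scene stay as the last step left them, time stands still between calls to the robot, and variables do not carry over. Pictures are saved under pics/ and viewed, at most 10 in all, crops included, and the job is handed in when it is done.

Besides the shell and the picture viewer there is one more tool, called as name(argument=value, ...) on one line, values as JSON. step_arm: Moves the arm, as the interface text tells. Its arguments: {"type":"object","properties":{"hand":{"type":"array","items":{"type":"number"}},"linear":{"type":"array","items":{"type":"array","items":{"type":"number"}}},"turn":{"type":"array","items":{"type":"array","items":{"type":"number"}}}},"required":["hand","linear","turn"]}

```bash
mkdir -p pics; ls; python3 - <<'E'
from rig import robot
import cv2
for n in("scene","top"):
    cv2.imwrite(f"pics/{n}0.png",robot.snapshot(n)[:,:,::-1]); print(n,robot.camera_params(n))
print(robot.read_state(), robot.grasp_offset)
E
```

```text
pics
scene {'intrinsics': array([[455.35269865,   0.        , 323.29204223],
       [  0.        , 455.35269865, 198.10919079],
       [  0.        ,   0.        ,   1.        ]]), 'k1': -0.12143184261539437, 'rvec': array([ 0.79347391,  2.48233179, -1.23213088]), 'tvec': array([ 0.44031821, -0.14802132,  1.57996037])}
top {'intrinsics': array([[372.01740441,   0.        , 321.14828944],
       [  0.        , 372.01740441, 199.53866603],
       [  0.        ,   0.        ,   1.        ]]), 'k1': -0.06574752602557361, 'rvec': array([ 2.10420093, -2.13927118,  0.17651529]), 'tvec': array([-0.00521381,  0.52758913,  0.88027848])}
{'time': 0.1, 'q': array([ 1.07159094e+00,  2.77080056e-01, -2.77655759e-02,  1.26800947e+00,
       -1.95170012e-06,  1.46740353e+00]), 'joint_vel': array([ 0.00260076, -0.00226825,  0.00128261, -0.0009679 , -0.00030332,
       -0.00092447]), 'joint_torque': array([ 2.37770391e-04, -4.46708858e+01,  2.96128106e+01,  8.46963114e-03,
       -5.65308176e-05, -1.51250298e-06]), 'ee_pos': array([0.24080342, 0.57635296, 0.40364651]), 'orientation': array([[-9.22683465e-01,  3.85557072e-01, -9.83879470e-04],
       [ 3.85558270e-01,  9.22681716e-01, -1.80846248e-03],
       [ 2.10542100e-04, -2.04798129e-03, -9.99997881e-01]]), 'wrist_force': array([-0.38928447,  0.03353991,  0.17969725]), 'torque': array([-0.04195821,  0.04072324, -0.01350682]), 'finger_force': 0.0, 'finger_gap': 0.9973350058440447} 0.1547
```

View pics/top0.png

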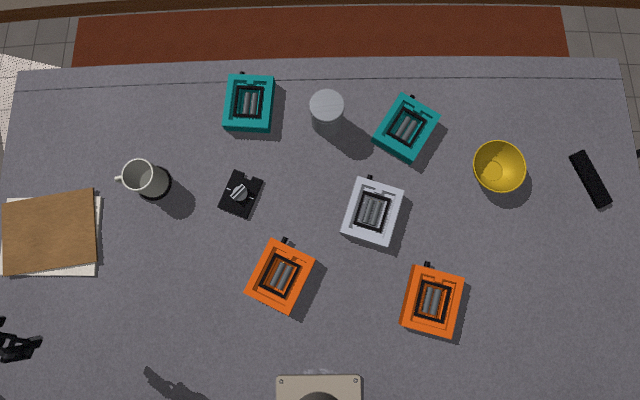

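View pics/scene0.png

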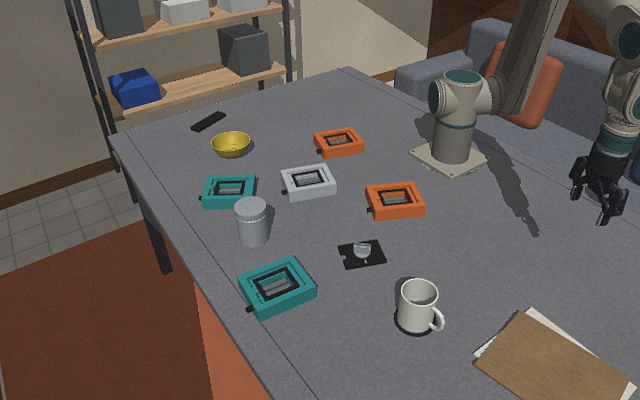

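The aluminium frame is at about (372,212) in the top view, with its cable stub at (370,178). The panel is at (240,194). I'll enlarge both.

```bash
python3 - <<'E'
import cv2,numpy as np
a=cv2.imread("pics/top0.png")
c=[cv2.resize(a[y:y+75,x:x+75],(600,600),interpolation=cv2.INTER_CUBIC) for x,y in((204,157),(336,174))]
c[0]=cv2.convertScaleAbs(c[0],alpha=1.6,beta=10)
cv2.imwrite("pics/c0.png",cv2.resize(np.hstack(c),(800,400)) if 0 else c[0]);cv2.imwrite("pics/c1.png",c[1])
E
```

```text
(no output)
```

View pics/c0.png

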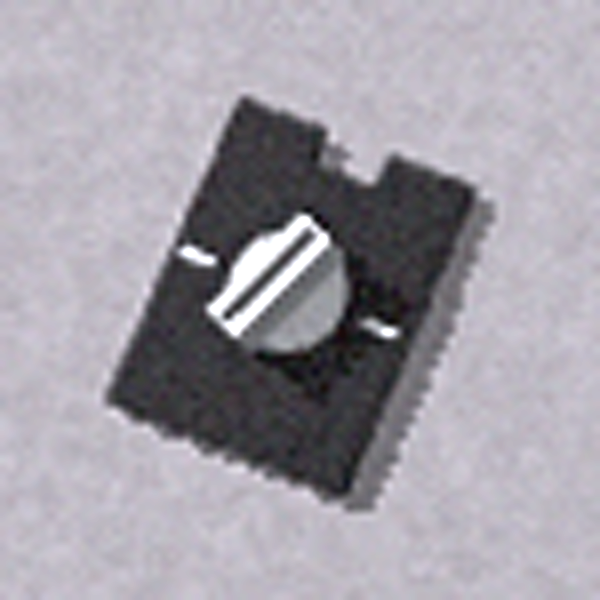

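View pics/c1.png

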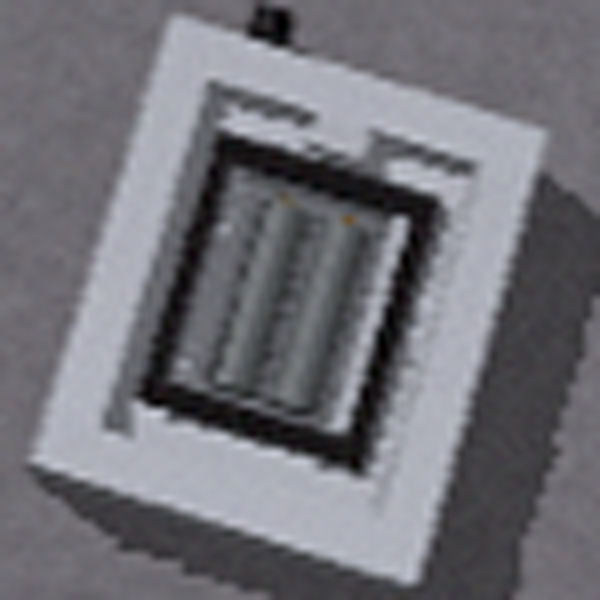

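The panel's notch points up in the image and its bar runs from (315,225) to (225,325) in the crop. The frame's lug and stub are also towards the top. Next I'll fit the poses.

```bash
cat >h.py <<'E'
import numpy as np,cv2
from scipy.optimize import least_squares
from rig import robot
def proj(P,cam="top"):
    c=robot.camera_params(cam); k=np.array([c["k1"],0,0,0,0.])
    return cv2.projectPoints(np.array(P,float),c["rvec"],c["tvec"],c["intrinsics"],k)[0].reshape(-1,2)
def back(px,z,cam="top"):
    "pixel + height -> world xy"
    return np.array([least_squares(lambda w:(proj([[w[0],w[1],zz]],cam)[0]-p),[.5,0]).x for p,zz in zip(px,np.broadcast_to(z,len(px)))])
def pose(loc,px,z,cam="top"):
    "fit x,y,yaw of local points (m) at heights z"
    loc=np.array(loc,float);z=np.broadcast_to(z,len(loc))
    def f(v):
        c,s=np.cos(v[2]),np.sin(v[2]);w=loc@np.array([[c,s],[-s,c]])+v[:2]
        return (proj(np.c_[w,z],cam)-px).ravel()
    r=min((least_squares(f,[.5,0,a]) for a in np.arange(-3,3,.7)),key=lambda r:r.cost)
    return r.x,np.abs(r.fun).max()
E
python3 - <<'E'
from h import *
cr=lambda p,x,y:(np.array(p)+.5)/8-.5+[x,y]
L=np.array([[55,42],[55,-42],[-55,-42],[-55,42],[0,33],[0,-33]])/1000
p,e=pose(L,cr([(240,97),(478,188),(350,500),(110,402),(197,256),(378,328)],204,157),[.01]*4+[.011]*2);print("panel",p,np.degrees(p[2]),e)
F=np.array([[75,62],[75,-62],[-75,-62],[-75,62]])/1000
f,e=pose(F,cr([(175,15),(548,130),(415,583),(32,462)],336,174),.04);print("frame",f,np.degrees(f[2]),e)
b=back(cr([(315,225),(225,325)],204,157),.038);d=b[0]-b[1];by=np.arctan2(d[1],d[0]);print("bar",b.mean(0),np.degrees(by),np.linalg.norm(d),"fast",p[2]-by)
s=robot.read_state();R=s["orientation"];print("tool y yaw",np.degrees(np.arctan2(R[1,1],R[0,1])))
E
```

```text
panel [ 0.55443524  0.19860317 -0.38227943] -21.902997773255 0.7515798149112811
frame [ 0.49903302 -0.14095608 -0.32929051] -18.86695645503499 0.2714277068401145
bar [0.55521412 0.19927558] -41.32236946423297 0.042555257987739965 fast 0.3389319746761444
tool y yaw 67.321621449996
```

step_arm(hand=[85,85,85,85,85,85,85,85], linear=[[-35,-18,0],[-75,-39,0],[-115,-60,0],[-155,-81,0],[-195,-102,0],[-235,-123,0],[-275,-144,0],[-315,-165,0]], turn=[[0,0,3],[0,0,6],[0,0,9],[0,0,12],[0,0,15],[0,0,18],[0,0,18.6],[0,0,18.6]])

```text
time: 0.9
ee_pos: [0.4687, 0.3013, 0.4043]
orientation: [[-0.751, 0.66, -0.001], [0.66, 0.751, -0.0], [0.0, -0.001, -1.0]]
wrist_force: [0.1, 0.5, -0.6]
finger_gap: 0.994
finger_force: 0.0
```

step_arm(hand=[85,85,85,85,85,85], linear=[[-40,-6,15],[-80,-12,50],[-115,-17,85],[-133.5,-20,105],[-133.5,-20,120],[-133.5,-20,120]], turn=[[0,0,0],[0,0,0],[0,0,0],[0,0,0],[0,0,0],[0,0,0]])

```text
time: 1.5
ee_pos: [0.5537, 0.1993, 0.2817]
orientation: [[-0.751, 0.66, -0.006], [0.66, 0.751, -0.001], [0.004, -0.005, -1.0]]
wrist_force: [-0.9, -1.0, -0.1]
finger_gap: 0.995
finger_force: 0.0
```

```bash
python3 - <<'E'
from h import *
s=robot.read_state();print(s["ee_pos"])
a=robot.snapshot("top")[:,:,::-1];b=robot.snapshot("scene")[:,:,::-1]
u,v=proj([[.555,.199,.05]],"scene")[0].astype(int)
o=np.hstack([cv2.resize(a[140:250,185:295],(400,400),interpolation=2),cv2.resize(b[v-55:v+55,u-55:u+55],(400,400),interpolation=2)])
cv2.imwrite("pics/g1.png",cv2.convertScaleAbs(o,alpha=1.5))
E
```

```text
[0.55368754 0.19927742 0.28166753]
```

View pics/g1.png

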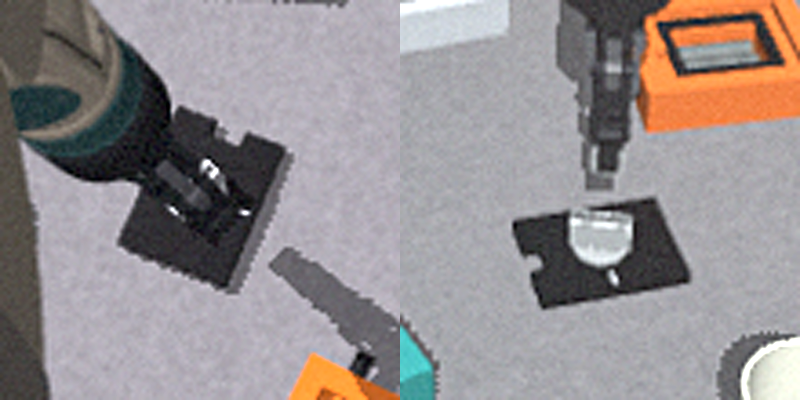

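The gripper hangs over the bar, with the fingers across its width. I'll lower it.

step_arm(hand=[85,85,85,85,85], linear=[[0,0,30],[0,0,60],[0,0,80],[0,0,90],[0,0,90]], turn=[[0,0,0],[0,0,0],[0,0,0],[0,0,0],[0,0,0]])

```text
time: 2.1
ee_pos: [0.5545, 0.2007, 0.1946]
orientation: [[-0.752, 0.659, -0.001], [0.659, 0.752, -0.0], [0.001, -0.001, -1.0]]
wrist_force: [0.2, -0.3, -0.0]
finger_gap: 0.993
finger_force: 0.0
```

step_arm(hand=[85,60,40,20,5,5,5,5], linear=[[0,0,4],[0,0,4],[0,0,4],[0,0,4],[0,0,4],[0,0,4],[0,0,4],[0,0,4]], turn=[[0,0,0],[0,0,0],[0,0,0],[0,0,0],[0,0,0],[0,0,0],[0,0,0],[0,0,0]])

```text
time: 2.9
ee_pos: [0.5553, 0.1998, 0.1911]
orientation: [[-0.751, 0.66, 0.0], [0.66, 0.751, -0.0], [-0.0, 0.0, -1.0]]
wrist_force: [-1.7, -0.4, 4.2]
finger_gap: 0.15
finger_force: 59.6
```

Gripped. I'll lift it 70 mm, then look at the panel in the hand.

step_arm(hand=[5,5,5,5,5,5], linear=[[0,0,-10],[0,0,-30],[0,0,-50],[0,0,-70],[0,0,-70],[0,0,-70]], turn=[[0,0,0],[0,0,0],[0,0,0],[0,0,0],[0,0,0],[0,0,0]])

```text
time: 3.5
ee_pos: [0.555, 0.1999, 0.2605]
orientation: [[-0.752, 0.66, 0.0], [0.66, 0.752, 0.0], [-0.0, 0.0, -1.0]]
wrist_force: [-0.7, 0.2, -3.5]
finger_gap: 0.149
finger_force: 58.9
```

step_arm(hand=[5,5,5,5,5,5,5,5], linear=[[-10,-16,0],[-27,-43,0],[-47,-75,0],[-67,-107,0],[-87,-139,0],[-107,-171,0],[-127,-203,0],[-147,-235,0]], turn=[[0,0,-1],[0,0,-2],[0,0,-3],[0,0,-3],[0,0,-3],[0,0,-3],[0,0,-3],[0,0,-3]])

```text
time: 4.3
ee_pos: [0.5091, -0.0748, 0.2589]
orientation: [[-0.785, 0.619, -0.003], [0.619, 0.785, 0.001], [0.003, -0.001, -1.0]]
wrist_force: [0.2, 0.7, -2.8]
finger_gap: 0.149
finger_force: 59.0
```

step_arm(hand=[5,5,5,5,5], linear=[[-16,-29,0],[-28,-50,0],[-33,-60,0],[-33,-60,0],[-33,-60,0]], turn=[[0,0,0],[0,0,0],[0,0,0],[0,0,0],[0,0,0]])

```text
time: 4.8
ee_pos: [0.4989, -0.1405, 0.2598]
orientation: [[-0.785, 0.619, -0.002], [0.619, 0.785, 0.002], [0.002, 0.0, -1.0]]
wrist_force: [-1.2, -0.2, -2.4]
finger_gap: 0.153
finger_force: 59.0
```

```bash
python3 - <<'E'
from h import *
s=robot.read_state();print(s["ee_pos"],s["orientation"][:2,1])
a=robot.snapshot("top")[:,:,::-1];b=robot.snapshot("scene")[:,:,::-1]
u,v=proj([[.499,-.141,.07]],"scene")[0].astype(int);U,V=proj([[.499,-.141,.07]])[0].astype(int);print(u,v,U,V)
o=np.hstack([cv2.resize(a[V-50:V+50,U-50:U+50],(400,400),interpolation=2),cv2.resize(b[v-50:v+50,u-50:u+50],(400,400),interpolation=2)])
cv2.imwrite("pics/g2.png",cv2.convertScaleAbs(o,alpha=1.5))
E
```

```text
[ 0.49887635 -0.14052357  0.25983773] [0.61936592 0.78510237]
307 167 373 208
```

View pics/g2.png

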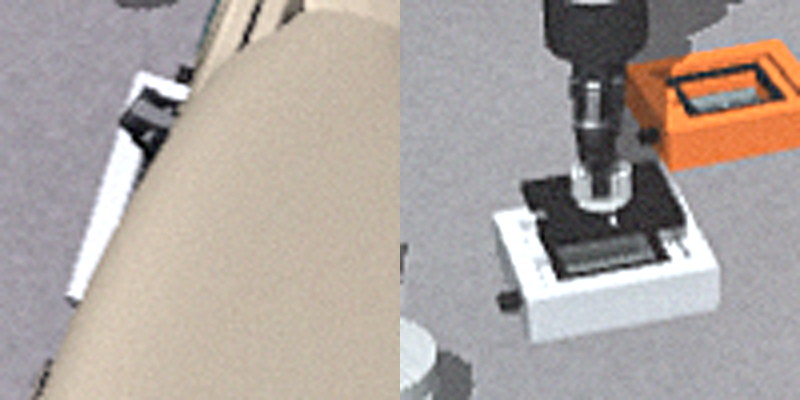

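In the scene view the panel hangs above the aluminium frame with the notch on the stub side. I'll enlarge it to compare the two in one camera.

```bash
python3 - <<'E'
from h import *
b=np.mean([robot.snapshot("scene") for _ in range(4)],0)[:,:,::-1].astype(np.uint8)
cv2.imwrite("pics/g3.png",cv2.convertScaleAbs(cv2.resize(b[141:216,270:345+25],(800,600),interpolation=2),alpha=1.5))
E
```

```text
(no output)
```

View pics/g3.png

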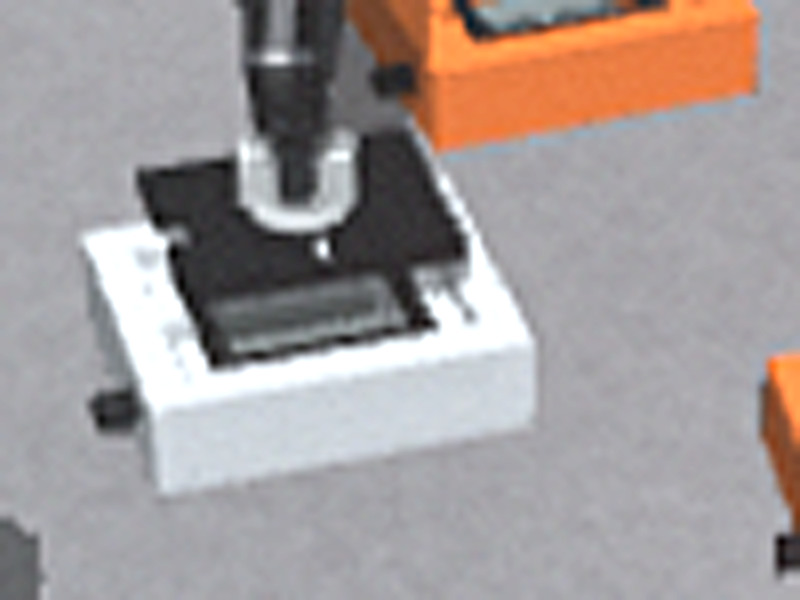

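```bash
python3 - <<'E'
from h import *
cr=lambda p:(np.array(p)+.5)/8-.5+[270,141]
m=lambda l:np.array(l)/1000
s=robot.read_state();zt=s["ee_pos"][2]-.191+.01
p,e=pose(m([[55,-42],[-55,-42],[-55,42],[0,33]]),cr([(138,170),(410,130),(468,240),(322,248)]),[zt]*3+[zt+.001],"scene");print("panel",p,np.degrees(p[2]),e)
f,e=pose(m([[75,-62],[75,62],[-75,62]]),cr([(83,235),(158,408),(535,342)]),.04,"scene");print("frame",f,np.degrees(f[2]),e)
q=lambda P:np.round((proj(P,"scene")-[270,141]+.5)*8-.5)
c,sn=np.cos(np.radians(-18.9)),np.sin(np.radians(-18.9));R=np.array([[c,sn],[-sn,c]])
t=s["ee_pos"][:2]
print("pred panel",q(np.c_[m([[55,-42],[-55,-42],[-55,42],[55,42],[0,33]])@R+t,[zt]*5]).tolist())
print("pred frame",q(np.c_[m([[75,-62],[75,62],[-75,62]])@R+[.499,-.141],[.04]*3]).tolist())
E
```

```text
panel [ 0.50356965 -0.13406733 -0.3445285 ] -19.740028879044544 0.3713217128278927
frame [ 0.50114276 -0.13644432 -0.32076915] -18.378718748262813 0.40410540645063975
pred panel [[137.0, 161.0], [408.0, 116.0], [469.0, 229.0], [186.0, 277.0], [322.0, 240.0]]
pred frame [[83.0, 226.0], [151.0, 402.0], [535.0, 333.0]]
```

step_arm(hand=[5,5,5,5,5,5,5,5], linear=[[0,-1,8],[0,-1,16],[0,-1,22],[0,-1,25],[0,-1,27],[0,-1,29],[0,-1,31],[0,-1,31]], turn=[[0,0,-0.7],[0,0,-0.7],[0,0,-0.7],[0,0,-0.7],[0,0,-0.7],[0,0,-0.7],[0,0,-0.7],[0,0,-0.7]])

```text
time: 5.9
ee_pos: [0.4986, -0.142, 0.2296]
orientation: [[-0.792, 0.61, -0.0], [0.61, 0.792, 0.0], [0.0, -0.0, -1.0]]
wrist_force: [-1.0, 0.2, -3.0]
finger_gap: 0.151
finger_force: 59.0
```

step_arm(hand=[5,5,5,5,5], linear=[[0,0,1],[0,0,2],[0,0,3],[0,0,4],[0,0,4]], turn=[[0,0,0],[0,0,0],[0,0,0],[0,0,0],[0,0,0]])

```text
time: 6.4
ee_pos: [0.4988, -0.1421, 0.2259]
orientation: [[-0.793, 0.61, 0.0], [0.61, 0.793, -0.0], [-0.0, 0.0, -1.0]]
wrist_force: [-1.0, 0.6, -0.4]
finger_gap: 0.148
finger_force: 59.3
```

step_arm(hand=[5,5,5,5,5,5,5,5], linear=[[0,0,0.3],[0,0,0.3],[0,0,0.3],[0,0,0.3],[0,0,0.3],[0,0,0.3],[0,0,0.3],[0,0,0.3]], turn=[[0,0,5],[0,0,13],[0,0,21],[0,0,29],[0,0,37],[0,0,45],[0,0,53],[0,0,61]])

```text
time: 7.2
ee_pos: [0.499, -0.142, 0.2258]
orientation: [[0.155, 0.988, 0.001], [0.988, -0.155, 0.0], [0.0, 0.001, -1.0]]
wrist_force: [0.1, 1.3, -0.9]
finger_gap: 0.147
finger_force: 59.3
```

step_arm(hand=[5,5,5,5], linear=[[0,0,0],[0,0,0],[0,0,0],[0,0,0]], turn=[[0,0,7],[0,0,10],[0,0,10],[0,0,10]])

```text
time: 7.6
ee_pos: [0.4991, -0.1421, 0.2258]
orientation: [[0.317, 0.948, 0.001], [0.948, -0.317, -0.0], [0.0, 0.001, -1.0]]
wrist_force: [0.8, -0.5, -0.1]
finger_gap: 0.149
finger_force: 59.3
```

```bash
python3 - <<'E'
from h import *
s=robot.read_state();R=s["orientation"];print(s["ee_pos"],"bar yaw",np.degrees(np.arctan2(R[1,0],R[0,0])),s["torque"],s["q"][5])
b=np.mean([robot.snapshot("scene") for _ in range(4)],0)[:,:,::-1].astype(np.uint8)
cv2.imwrite("pics/g4.png",cv2.convertScaleAbs(cv2.resize(b[141:216,270:345+25],(800,600),interpolation=2),alpha=1.5))
E
```

```text
[ 0.49909175 -0.1420881   0.2257838 ] bar yaw 71.49028104756334 [ 0.18967768 -0.10140327 -0.01155171] 1.4917798654759618
```

View pics/g4.png

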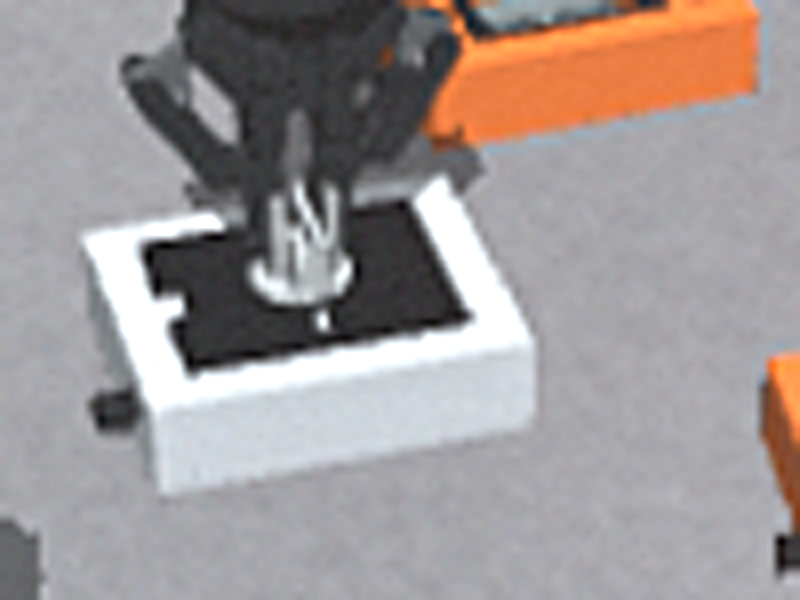

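The panel sits in the frame with the lug in the notch. Corners are at about (143,243), (190,367), (470,318) and (410,200). Next I'll measure its yaw.

```bash
python3 - <<'E'
from h import *
cr=lambda p:(np.array(p)+.5)/8-.5+[270,141]
m=lambda l:np.array(l)/1000
z=.0449
p,e=pose(m([[55,-42],[-55,-42],[-55,42],[55,42],[0,33]]),cr([(143,243),(410,200),(470,318),(190,367),(322,320)]),[z]*4+[z+.001],"scene");print("panel",p,np.degrees(p[2]),e)
f,e=pose(m([[75,-62],[75,62],[-75,62],[-75,-62]]),cr([(83,235),(158,408),(535,342),(445,180)]),.04,"scene");print("frame",f,np.degrees(f[2]),e)
# edge lines found by image code: sub-pixel gradient along near & right panel edges
b=np.mean([cv2.cvtColor(robot.snapshot("scene"),cv2.COLOR_RGB2GRAY).astype(float) for _ in range(4)],0)
g=cv2.resize(b[141:216,270:370],(800,600),interpolation=cv2.INTER_CUBIC)
def edge(x0,x1,yf,h=14):
    P=[]
    for x in range(x0,x1,4):
        y=int(yf(x));c=np.abs(np.gradient(g[y-h:y+h,x]));P.append((x,(c*np.arange(y-h,y+h)).sum()/c.sum()))
    k=np.polyfit(*zip(*P),1);P=[q for q in P if abs(np.polyval(k,q[0])-q[1])<2.5];k=np.polyfit(*zip(*P),1);return k
def yaw(k,x0,x1,z):
    w=back(cr([(x0,np.polyval(k,x0)),(x1,np.polyval(k,x1))]),z,"scene");d=w[0]-w[1];return np.degrees(np.arctan2(d[1],d[0]))
k=edge(210,450,lambda x:367-.1786*(x-190));print("panel near edge",k,yaw(k,210,450,z),yaw(k,210,450,.04))
k=edge(180,515,lambda x:408-.175*(x-158));print("frame rim near edge",k,yaw(k,180,515,.04))
k=edge(185,515,lambda x:492-.18*(x-163));print("frame foot",k,yaw(k,185,515,0))
E
```

```text
panel [ 0.50336707 -0.13448915 -0.33910125] -19.429070542799096 0.5374600294746585
frame [ 0.50177373 -0.13520209 -0.3271977 ] -18.747047052472805 0.8198834056877331
panel near edge [-1.79162874e-01  4.05724203e+02] -18.766863538416263 -18.766863538416324
frame rim near edge [-1.73188058e-01  4.33568955e+02] -19.47231820309564
frame foot [-1.83796215e-01  5.23602166e+02] -18.978089430271357
```

Panel and frame yaw agree to within about 1°, so the bar is nearly in line. I'll let go, back off and check the slot against the ridges from above.

step_arm(hand=[5,5,5,30,60,85,85,85], linear=[[0,0,0],[0,0,0],[0,0,0],[0,0,0],[0,0,0],[0,0,0],[0,0,0],[0,0,-10]], turn=[[0,0,0.6],[0,0,0.6],[0,0,0.6],[0,0,0.6],[0,0,0.6],[0,0,0.6],[0,0,0.6],[0,0,0.6]])

```text
time: 8.8
ee_pos: [0.4977, -0.1416, 0.2344]
orientation: [[0.328, 0.945, -0.003], [0.945, -0.328, 0.001], [0.0, -0.004, -1.0]]
wrist_force: [0.2, -0.3, -0.2]
finger_gap: 0.979
finger_force: 0.0
```

step_arm(hand=[85,85,85,85,85,85,85,85], linear=[[0,0,-30],[0,0,-60],[30,0,-80],[70,0,-80],[110,0,-80],[150,0,-80],[190,0,-80],[200,0,-80]], turn=[[0,0,0],[0,0,0],[0,0,0],[0,0,0],[0,0,0],[0,0,0],[0,0,0],[0,0,0]])

```text
time: 9.6
ee_pos: [0.5653, 0.0499, 0.3164]
orientation: [[0.325, 0.946, 0.002], [0.946, -0.325, 0.001], [0.002, 0.002, -1.0]]
wrist_force: [-1.0, -0.6, -0.0]
finger_gap: 0.996
finger_force: 0.0
```

```bash
python3 - <<'E'
from h import *
s=robot.read_state();R=s["orientation"];print(s["ee_pos"],"x yaw",np.degrees(np.arctan2(R[1,0],R[0,0])))
b=np.mean([robot.snapshot("top") for _ in range(4)],0)[:,:,::-1].astype(np.uint8)
cv2.imwrite("pics/t5raw.png",b)
cv2.imwrite("pics/t5.png",cv2.resize(b[182:242,342:402],(600,600),interpolation=2))
E
```

```text
[0.56533952 0.04990248 0.31643738] x yaw 71.04638181471228
```

View pics/t5.png

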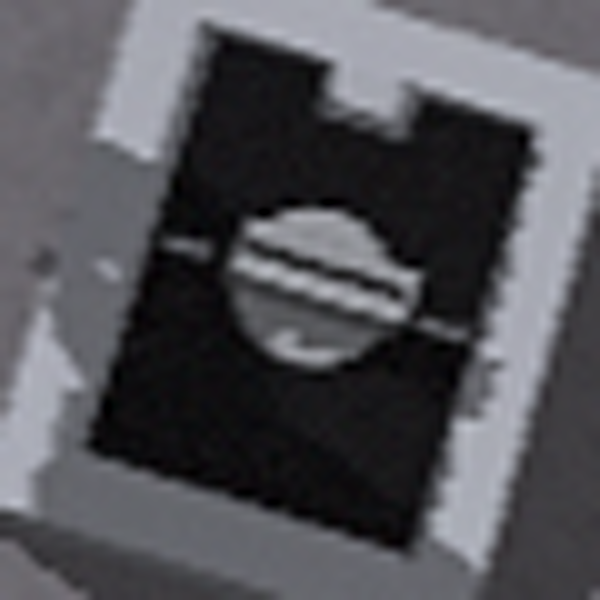

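The notch is over the lug, the ridges are at (188,246) and (443,328), and the slot runs from (250,243) to (402,295). I'll compute the angles.

```bash
python3 - <<'E'
from h import *
cr=lambda p:(np.array(p)+.5)/10-.5+[342,182]
def yaw(P,z):
    w=back(cr(P),z);d=w[0]-w[1];return np.degrees(np.arctan2(d[1],d[0])),w.mean(0),np.linalg.norm(d)
z=.0445
g=cv2.resize(cv2.cvtColor(cv2.imread("pics/t5raw.png"),6)[182:242,342:402],(600,600),interpolation=cv2.INTER_CUBIC).astype(float)
def cen(x0,x1,y0,y1):
    w=np.clip(g[y0:y1,x0:x1]-60,0,None);Y,X=np.mgrid[y0:y1,x0:x1];return ((w*X).sum()/w.sum(),(w*Y).sum()/w.sum())
r=[cen(163,215,232,262),cen(424,470,312,345)];print(r,yaw(r,z+.001),yaw([(188,246),(443,328)],z+.001))
P=[]
for x in range(262,392,3):
    y=int(243+.342*(x-250));w=np.clip(120-g[y-10:y+11,x],0,None)
    if w.sum()>0:P.append((x,(w*np.arange(y-10,y+11)).sum()/w.sum()))
k=np.polyfit(*zip(*P),1);print(k,yaw([(255,np.polyval(k,255)),(400,np.polyval(k,400))],z+.028))
c=[(205,28),(535,128),(412,550),(92,445)]
print(pose(np.array([[55,42],[55,-42],[-55,-42],[-55,42]])/1000,cr(c),z))
E
```

```text
[(np.float64(187.2986491108071), np.float64(246.0218023255814)), (np.float64(443.41301186375813), np.float64(329.5014925373134))] (np.float64(70.62096430766616), array([ 0.49824754, -0.14242378]), np.float64(0.06658209489522852)) (np.float64(70.85226304995683), array([ 0.49843736, -0.14246835]), np.float64(0.06621278568214543))
[  0.30966016 168.89415131] (np.float64(71.47131463905062), array([ 0.49841984, -0.14207619]), np.float64(0.036443806196426315))
(array([ 0.49893347, -0.1416494 , -0.31622744]), np.float64(0.5539213278009925))
```

The slot is at 71.0–71.5° and the ridges at about 70.7°, so they're aligned to within about 0.5°. I'll go back, re-grip the bar and press.

step_arm(hand=[85,85,85,85,85,85,85,85], linear=[[-35,0,0],[-75,0,0],[-115,0,0],[-155,0,0],[-185,0,0],[-200,0,0],[-200,0,20],[-200,0,40]], turn=[[0,0,0],[0,0,0],[0,0,0],[0,0,0],[0,0,0],[0,0,0.3],[0,0,0.3],[0,0,0.3]])

```text
time: 10.6
ee_pos: [0.4985, -0.1436, 0.2759]
orientation: [[0.336, 0.942, 0.002], [0.942, -0.336, -0.001], [0.0, 0.002, -1.0]]
wrist_force: [-0.9, 0.4, -0.0]
finger_gap: 0.993
finger_force: 0.0
```

step_arm(hand=[85,85,85,85,60,30,5,5], linear=[[0,0,15],[0,0,30],[0,0,42],[0,0,50],[0,0,50],[0,0,50],[0,0,50],[0,0,50]], turn=[[0,0,0],[0,0,0],[0,0,0],[0,0,0],[0,0,0],[0,0,0],[0,0,0],[0,0,0]])

```text
time: 11.4
ee_pos: [0.4991, -0.1422, 0.2262]
orientation: [[0.333, 0.943, 0.001], [0.943, -0.333, -0.001], [-0.0, 0.001, -1.0]]
wrist_force: [-0.1, 0.7, 0.1]
finger_gap: 0.325
finger_force: 0.0
```

step_arm(hand=[5,5,5], linear=[[0,0,0],[0,0,0],[0,0,0]], turn=[[0,0,0],[0,0,0],[0,0,0]])

```text
time: 11.7
ee_pos: [0.499, -0.1421, 0.2258]
orientation: [[0.333, 0.943, 0.001], [0.943, -0.333, -0.0], [-0.0, 0.001, -1.0]]
wrist_force: [0.2, 0.3, 0.9]
finger_gap: 0.146
finger_force: 61.9
```

step_arm(hand=[5,5,5,5,5,5], linear=[[0,0,1],[0,0,2],[0,0,3],[0,0,4],[0,0,5],[0,0,5]], turn=[[0,0,0],[0,0,0],[0,0,0],[0,0,0],[0,0,0],[0,0,0]])

```text
time: 12.3
ee_pos: [0.499, -0.1421, 0.222]
orientation: [[0.333, 0.943, 0.001], [0.943, -0.333, -0.0], [-0.0, 0.001, -1.0]]
wrist_force: [-2.7, 0.8, 12.9]
finger_gap: 0.149
finger_force: 63.9
```

step_arm(hand=[5,5,5,5], linear=[[0,0,0.7],[0,0,1.4],[0,0,1.4],[0,0,1.4]], turn=[[0,0,0],[0,0,0],[0,0,0],[0,0,0]])

```text
time: 12.7
ee_pos: [0.4991, -0.1421, 0.2219]
orientation: [[0.333, 0.943, 0.001], [0.943, -0.333, -0.001], [-0.0, 0.001, -1.0]]
wrist_force: [-6.3, 2.6, 22.3]
finger_gap: 0.148
finger_force: 65.2
```

```bash
python3 - <<'E'
from h import *
b=np.mean([robot.snapshot("scene") for _ in range(4)],0)[:,:,::-1].astype(np.uint8)
cv2.imwrite("pics/g6.png",cv2.convertScaleAbs(cv2.resize(b[141:216,270:345+25],(800,600),interpolation=2),alpha=1.5))
print(robot.read_state()["wrist_force"],robot.read_state()["ee_pos"])
E
```

```text
[-6.36659097  1.98742094 22.1898568 ] [ 0.49908454 -0.14212208  0.22192904]
```

View pics/g6.png

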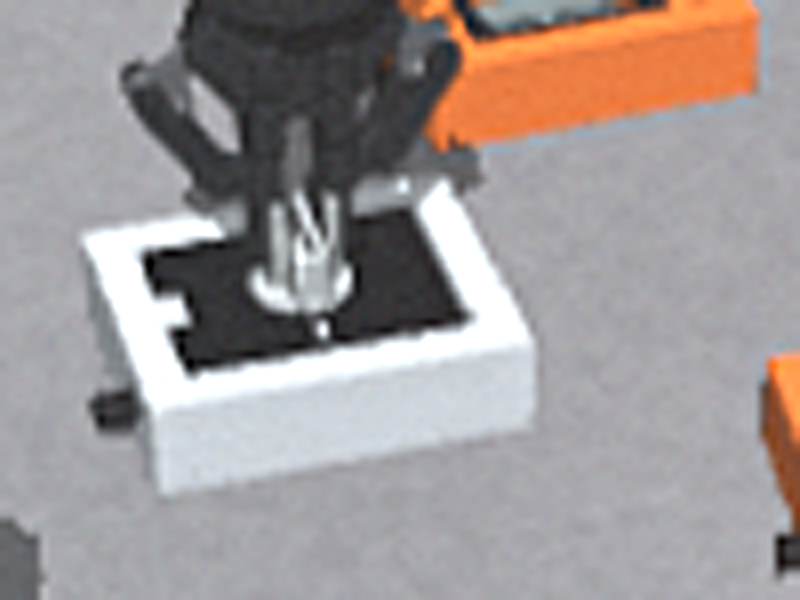

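The panel has dropped about 4 mm to a hard stop. It looks flush with the rim, the notch is on the lug, the near ridge is at (322,329), and it's being held at about 22 N. Handing it in.

```bash
python3 -c "
from rig import robot
print(robot.sign_off())"
```

```text
the job is handed in; nothing more can be done
None
```

I handed the job in with the panel in the aluminium frame and its notch over the lug, the slot lined up with the ridges to within about 0.5°, and the panel against a hard stop, still held down at about 22 N (about 13 s used; sign-off gave no verdict).

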